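# Open the caddy's childproof flap with the release blade

### The job

Take the flat release blade out of its white stand, lean it to slip in under the caddy's eave through the notch in the flap's top edge, press the hidden safety catch down with it and, keeping the catch down, pull the flap open with the blade until it drops right down. Then put the blade back upright in its stand, fully home, and let go. Do not force the caddy or wedge the blade, and leave the other things on the counter where they stand.

Things in the scene. Friction and masses are not known exactly. Their poses are not given: they have to be found in the camera images.
- caddy: Fixed brown rattan-look plastic caddy, 170 (x) x 220 (y) x 208 mm high. Origin: centre of its underside; z up; its front, a flap leaning 12 degrees back, faces its own -x, roughly to the robot. Coordinates called 'caddy' are mm in this frame. A raised rib on the roof (100 x 14 mm, along x, 10 mm proud) at caddy y=+35 shows where notch and catch are.
- eave (a point): Lower front corner of the roof slab (20 mm thick, overhangs the gap over the full width), at caddy (-56, 35, 188). It covers the notch from above, so the blade cannot go straight down: it must lean 25 to 45 degrees from vertical, upper end to the front (caddy -x). At 35 degrees the passage between notch edge and eave is 16 mm wide across the blade.
- notch (a point): Middle of the rear (inner) lower edge of the notch in the flap's top edge, at caddy (-51, 35, 151) when shut; moves with the flap. The notch is 72 mm wide (y), 12 mm deep; the flap is 8 mm thick. Two hooks behind the flap, 34 to 44 mm to each side of this point, reach back to caddy x=-29: keep the blade between them.
- flap_hinge (a point): Middle of the flap's hinge axis, caddy (-85, 0, 28); the axis runs along caddy y. The flap is 204 mm wide and 140 mm tall (128 at the notch).
- flap (a joint): Angle of the flap in rad: 0 shut; grows as its top swings out to the front (caddy -x) and down; stop at 1.65, lying out in front. 0.2 kg, damped, nearly free. It leans back when shut: it falls back shut from below 0.21 (upright) and falls open by itself from beyond about 0.35. With the catch up the hooks hold it shut with under 0.03 rad of play.
- catch (a joint): Travel of the hidden safety catch in m: 0 up, 0.014 fully down. It slides straight down and springs back (1.5 N at first, 5 N at the bottom). It frees the flap when down 10 mm or more; keep it down until the flap's top has come out about 15 mm.
- catch_top (a point): Middle of the top face of the catch: a flat grey plate behind the notch, 58 (x) x 60 (y) mm, at caddy x=-50 to +8, y=+5 to +65, top at z=138 when up. Moves with the catch.
- blade: Release blade, loose, about 80 g, 150 mm long: steel blade 4 (x) x 24 (y) mm, under a black handle 18 (x) x 34 (y) mm. Origin: middle of the blade's tip; z points up along the tool; handle from z=80 to z=150. Same after a half turn about z. It starts upright in the stand, turned as the stand is, its shoulder on the stand's top, tip 5 mm over the counter.
- blade_shoulder (a point): Point on the blade's axis at the handle's lower end, 80 mm from the tip.
- stand: Fixed white ceramic block, 70 (x) x 85 (y) x 85 mm high, with an upright slot in the middle of its top, 10 (x) x 32 (y) mm, 83 mm deep, mouth chamfered 3 mm; the blade is lowered in until the handle's shoulder rests on the top. Origin: centre of its underside, z up.
- stand_mouth (a point): Middle of the slot at the stand's top, 85 mm over the counter.
- soap_cage: Bystander: stainless wire soap cage with a soap bar, 120 x 85 x 42 mm. Origin: centre of underside.
- lidded_box: Bystander: round terracotta-glazed lidded ceramic box, 104 mm across, 86 mm high. Origin: centre of underside.
- dropper: Bystander: amber glass dropper bottle, 38 mm across, 104 mm high. Origin: centre of underside.
- comb: Bystander: black wide comb lying flat, 170 x 54 x 7 mm. Origin: about its middle, underside.
- tumbler: Bystander: ceramic tumbler, 74 mm across, 95 mm high. Origin: centre of underside.
- nail_brush: Bystander: nail brush, 90 x 45 x 33 mm. Origin: centre of underside.
Mind the look-alikes: they are no part of the job. What is shaped like the stand but turquoise is not meant. There is more than one size of the blade; the job needs the smaller.

How it is judged:
By the outcome, as a careful person would: the job done as asked, in the order asked, and still so for the second after the job is handed in, with the robot touching nothing.
It also fails if it takes over 54 s, if anything falls off the work surface, if the arm or the gripper's body presses on something with over 40 N, if the wrist force passes 120 N, or if a joint passes its speed limit or range.

### The arm

A 6-joint arm with a two-finger parallel gripper is mounted at the origin on the work surface. World frame = base frame: x ahead of the robot, y to its left, z up, the work surface at z = 0. Lengths are in m, angles in rad, forces in N, time in s.
With the tool pointing down it reaches from about 0.425 to 1.125 m from the base axis. Payload 14.9 kg.
Tool frame: the origin (TCP) lies at the very end of the fingers, on their centre line; the grasp point (between the pads) lies 19 mm behind it (ctrl.hold_point_z is the distance from the TCP to the grasp point, in m); z points along the fingers, x is the direction in which the jaws open and shut, and the axes are right-handed (so a half turn about z gives the same grasp; the last joint's range is limited). The gripper opens to 91 mm and grips with 3 to 60 N. Pads are 32 mm wide; open, the fingers measure 118 mm over their backs; the gripper's body (76 mm by 178 mm) begins 60 mm behind the grasp point.
Start: joints at [1.244, 0.379, 1.734, -0, 1.028, -0.033], TCP at [0.203, 0.67, 0.214] pointing down, gripper open.
Joint ranges: [-2.77, 2.77], [-0.74, 2.19], [0, 2.66], [-1.06, 4.2], [0.31, 2.87], [-3.08, 3.08]. Speed limits (rad/s): [1.89, 1.89, 2.39, 3.14, 3.14, 3.14].

### API

Orientations are given as a unit quaternion [w, x, y, z].
In Python, from bench import sensors, optics, ctrl gives the robot as it stands.
- The arm moves only by the tool servo_tool, never from a script. Its argument "rows" is one flat list of numbers, 7 for each row, row after row: the shift along the world's x, y, z in mm, then the turn, a rotation vector about the world's x, y, z in degrees, then the opening in per cent of the stroke, from 0 (shut) to 100 (fully open). A call has 1 to 12 rows; each row shifts and turns the commanded pose from where the row before left it; what a row does not reach is not made up. A row lasts 1/10 s, in which the tool goes at most 50 mm and 8.59 degrees, less where a joint would pass 70% of its speed; a pose out of reach is approached as far as the arm can. A call is refused whole if a number of a shift passes 50 or a number of a turn 8.59, either way. A call with a gripper value outside its range is refused whole. The fingers move at their own pace and stop on an object; "squeeze" is the grip in N (left out, the last holds). Time passes only in rows, so rows that do not move let the fingers close. It gives the time, the measured TCP pose, the force and the opening at its end, in the units of the state.
- sensors.sense(): the state, without advancing time (a new reading comes with each control period).
- optics.snapshot(name): name is "scene" or "top" or "wrist"; returns a dict with "img" (480x640x3 uint8, blue, green, red), "mtx" (3x3 intrinsics, pixels), "R" (3x3) and "t" (3): a world point X has camera coordinates R X + t. Camera axes: x right, y down, z forward; pixel columns grow to the right and rows downward; lengths in m; the calibration is good to about 2 mm. A picture is of the moment at which its call begins. There is no depth.
- ctrl.hand_in(): hands the job in, once; it reports no verdict.
The state is a dict: "time": time; "qpos": joint angles; "qvel": joint speeds; "effort": joint torques, N m; "ee_pos": TCP position; "ee_rot": TCP orientation; "wrist_force": force on the tool from outside, world axes, zero at the start; "torque": the same for the moment, N m; "opening": finger opening in m.
Only numpy, scipy, OpenCV 4.12 (cv2) and the standard library are available. Lean on these libraries where they do the work, as an engineer would, in place of code of your own. Each camera call takes 0.05 s, during which the arm holds its last target. There are 200 camera calls.

## Working session

There is one attempt and no reset: what is moved stays moved. The work goes in short steps, Python scripts to look and compute and a tool call to move; the robot and the scene stay as the last step left them, time stands still between calls to the robot, and variables do not carry over. Pictures are saved under pics/ and viewed, about 8 in all and at most 12, crops included, and the job is handed in when it is done.

Besides the shell and the picture viewer there is one more tool, called after ">>>" in YAML: its name, and indented under it one key for each argument. servo_tool: Moves the arm, as the interface text tells. Its arguments: {"type":"object","properties":{"rows":{"type":"array","items":{"type":"number"}},"squeeze":{"type":"number"}},"required":["rows"]}

```bash
ls; mkdir -p pics
python3 - <<'E'
from bench import sensors, optics, ctrl
import cv2, numpy as np
for n in ("scene","top"):
    s=optics.snapshot(n); cv2.imwrite(f"pics/{n}0.png",s["img"]); np.savez(f"pics/{n}0.npz",**s)
    print(n,s["mtx"].tolist(),np.round(-s["R"].T@s["t"],3))
print(sensors.sense(),ctrl.hold_point_z)
E
```

```text
pics
scene [[433.6929883618664, 0.0, 320.0081668641754], [0.0, 433.6929883618664, 243.08548111280402], [0.0, 0.0, 1.0]] [ 0.393 -0.856  0.814]
top [[517.6588738478257, 0.0, 319.9366746358618], [0.0, 517.6588738478257, 242.5607211223289], [0.0, 0.0, 1.0]] [0.486 0.003 1.262]
{'time': 0.1, 'qpos': array([ 1.24368721e+00,  3.79370379e-01,  1.73470191e+00,  1.16988602e-05,
        1.02850173e+00, -3.33462726e-02]), 'qvel': array([-7.45994283e-05, -6.39848090e-04, -2.10693249e-03,  4.51180646e-04,
        1.81812172e-03,  1.12289713e-03]), 'effort': array([ 1.04602236e-04, -7.65046048e+01, -4.35299098e+01,  6.52051717e-02,
        3.98580520e-02,  1.94812844e-05]), 'ee_pos': array([0.20261185, 0.6696749 , 0.21335402]), 'ee_rot': array([ 2.75030084e-04,  8.02982375e-01,  5.96002572e-01, -4.06387655e-04]), 'wrist_force': array([0.65711837, 0.08523039, 0.05182159]), 'torque': array([-0.00444135, -0.03166447, -0.00364703]), 'opening': 0.09107867216984337} 0.0188
```

View pics/scene0.png

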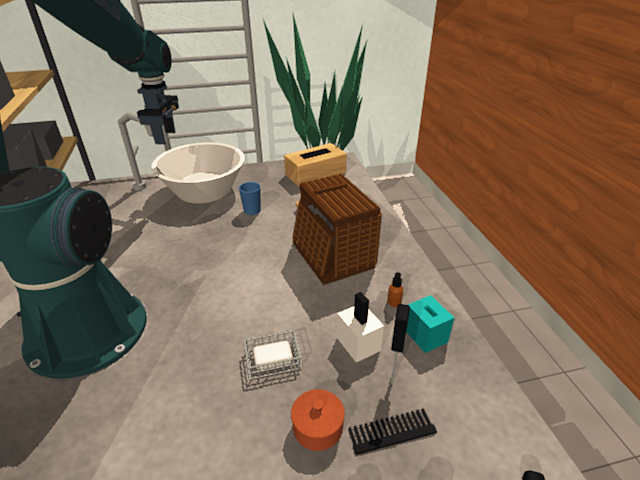

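View pics/top0.png

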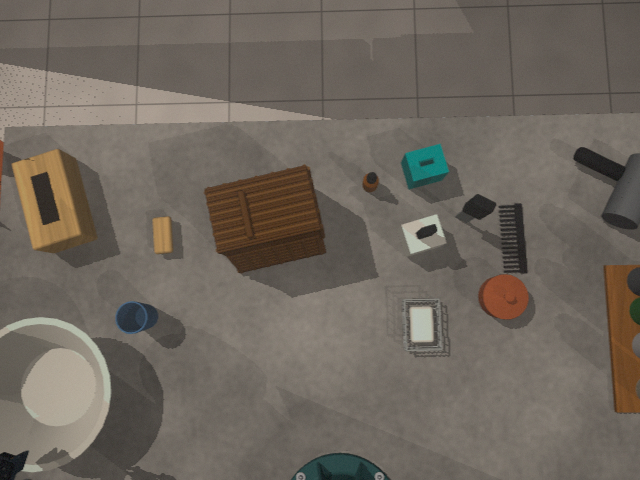

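The scene view shows the blade in the white stand at about (361,320), the caddy at (340,225), and the larger blade at (400,330). In the top view the stand is at (424,233), the roof spans (205–323, 166–253) and the rib is at (245,215).

```bash
cat > h.py <<'E'
import numpy as np, cv2
def ray(s,uv,z):
    d=s["R"].T@np.linalg.solve(s["mtx"],np.array([uv[0],uv[1],1.])); c=-s["R"].T@s["t"]
    return c+d*(z-c[2])/d[2]
def proj(s,X):
    p=s["mtx"]@(s["R"]@np.asarray(X)+s["t"]); return p[:2]/p[2]
def tri(s1,u1,s2,u2):
    P=[s["mtx"]@np.c_[s["R"],s["t"]] for s in (s1,s2)]
    X=cv2.triangulatePoints(P[0],P[1],np.float64(u1).reshape(2,1),np.float64(u2).reshape(2,1)); return (X[:3]/X[3]).ravel()
E
python3 - <<'E'
from h import *
t=dict(np.load("pics/top0.npz")); s=dict(np.load("pics/scene0.npz"))
im=t["img"]; hsv=cv2.cvtColor(im,cv2.COLOR_BGR2HSV)
# white stand top
m=cv2.inRange(hsv,(0,0,185),(180,60,255)); sub=np.zeros_like(m); sub[200:270,390:460]=m[200:270,390:460]
c=max(cv2.findContours(sub,cv2.RETR_EXTERNAL,cv2.CHAIN_APPROX_NONE)[0],key=cv2.contourArea)
r=cv2.minAreaRect(c); print("stand rect",r); 
P=[ray(t,q,0.085) for q in cv2.boxPoints(r)]; print(np.round(P,4), np.mean(P,0))
print([np.linalg.norm(P[i]-P[(i+1)%4]) for i in range(4)],[np.degrees(np.arctan2(*(P[(i+1)%4]-P[i])[1::-1])) for i in range(4)])
a=cv2.resize(im[155:285,190:340],None,fx=4,fy=4,interpolation=cv2.INTER_CUBIC)
b=cv2.resize(im[205:270,390:450],None,fx=4,fy=4,interpolation=cv2.INTER_CUBIC)
o=np.zeros((600,800,3),np.uint8); o[:520,:600]=a[:, :600]; o[:260,600:800]=b[:,:200]
cc=cv2.resize(s["img"][285:365,330:380],None,fx=4,fy=4,interpolation=cv2.INTER_CUBIC); o[270:590,600:800]=cc
cv2.imwrite("pics/crop1.png",o)
E
```

```text
stand rect ((423.5, 233.50003051757812), (29.09295082092285, 35.417503356933594), 71.56504821777344)
[[ 0.6631 -0.1514  0.085 ]
 [ 0.6877 -0.2288  0.085 ]
 [ 0.6237 -0.2471  0.085 ]
 [ 0.5993 -0.1702  0.085 ]] [ 0.64343895 -0.19937081  0.085     ]
[np.float64(0.08122044522610873), np.float64(0.0665441443242976), np.float64(0.08066343195789762), np.float64(0.06649377502779841)] [np.float64(-72.36362080816758), np.float64(-164.01658698112814), np.float64(107.61035410501965), np.float64(16.46227771378057)]
```

View pics/crop1.png

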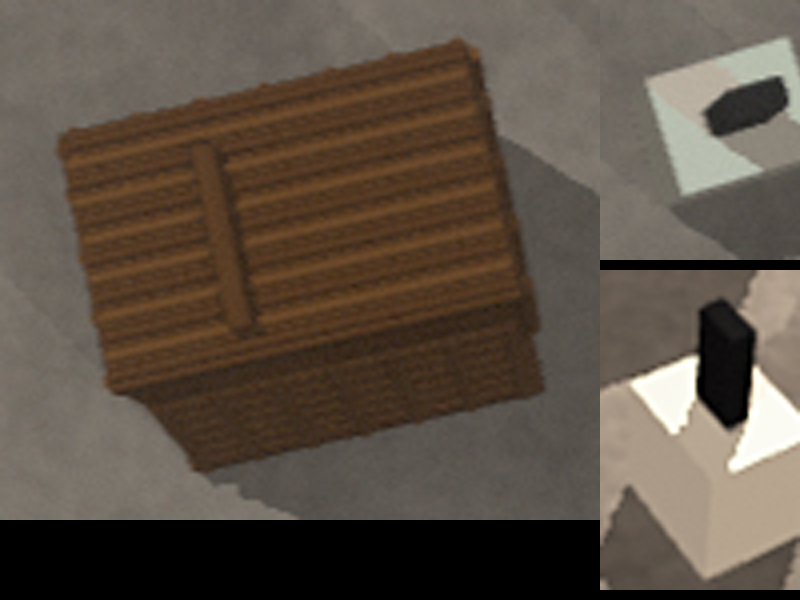

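Crop: roof corners (top image) are at about (205,190), (307.5,165.5), (321,231) and (218,252.5). The rib runs (241,192)–(250.5,237), and the blade handle sits in the middle of the stand's top. Next I fit the caddy pose.

Run:
```python
from h import *
from scipy.optimize import least_squares
t=dict(np.load("pics/top0.npz")); s=dict(np.load("pics/scene0.npz"))
im=t["img"]
uv=[(205.2,189),(307.5,166),(321.5,231),(217.8,252.5)]
P=np.array([ray(t,q,.208) for q in uv]); print(np.round(P,4))
for i in range(4):
    d=P[(i+1)%4]-P[i]; print(np.linalg.norm(d).round(4),np.degrees(np.arctan2(d[1],d[0])).round(2))
r=np.array([ray(t,q,.218) for q in [(241.2,192),(250.7,237)]]); d=r[0]-r[1]
print("rib",r.round(4),np.linalg.norm(d),np.degrees(np.arctan2(d[1],d[0])))
loc={0:(None,.110),1:(None,-.110),2:(-.056,-.110),3:(-.056,.110)}
def res(p):
    c,si=np.cos(p[2]),np.sin(p[2]); R=np.array([[c,-si],[si,c]])
    o=[]
    for X,l in zip(P,[(p[3],.11),(p[3],-.11),(-.056,-.11),(-.056,.11)]):
        o+=list(p[:2]+R@l-X[:2])
    m=(r[0]+r[1])[:2]/2-p[:2]; o.append((R.T@m)[1]-.035)
    return o
q=least_squares(res,[.65,.1,.2,.085]); print("caddy",q.x,np.degrees(q.x[2]),np.round(np.array(q.fun)*1e3,1))
x,y,yaw,_=q.x
# check: lower caddy base front corners in top & scene
def W(l): 
    c,si=np.cos(yaw),np.sin(yaw); return np.array([x+c*l[0]-si*l[1],y+si*l[0]+c*l[1],l[2]])
for n,l in [("front roof -y top",(-.056,-.11,.208)),("front roof +y",(-.056,.11,.208)),("back -y",(.085,-.11,.208)),("base front -y",(-.085,-.11,0)),("base back -y",(.085,-.11,0))]:
    print(n,proj(t,W(l)).round(1),proj(s,W(l)).round(1))
o=cv2.resize(s["img"][165:290,280:390],None,fx=4.5,fy=4.5,interpolation=cv2.INTER_CUBIC)
for l in [(-.056,-.11,.208),(-.056,.11,.208),(.085,-.11,.208),(.085,.11,.208),(-.085,-.11,0),(.085,-.11,0),(-.056,.035,.188),(-.051,.035,.151)]:
    a=proj(s,W(l)); cv2.circle(o,tuple(int(v) for v in ((a[0]-280+.5)*4.5,(a[1]-165+.5)*4.5)),4,(0,255,0),1)
cv2.imwrite("pics/crop2.png",o)
# stand handle centre: dark mask top
hsv=cv2.cvtColor(im,cv2.COLOR_BGR2HSV)
# stand front edges in scene: corner tops
```

```text
[[0.7283 0.2723 0.208 ]
 [0.7732 0.0576 0.208 ]
 [0.6355 0.0301 0.208 ]
 [0.5944 0.2443 0.208 ]]
0.2193 -78.2
0.1404 -168.7
0.2181 100.86
0.1368 11.81
rib [[0.7182 0.1948 0.218 ]
 [0.6242 0.1747 0.218 ]] 0.09620028095924167 12.022409334307175
caddy [0.66981223 0.1485257  0.19888667 0.08259633] 11.395366942024944 [ 0.7  0.3 -0.7 -0.6  1.1 -0.5 -1.2  1.   0.2]
front roof -y top [321.7 230.5] [332.5 221. ]
front roof +y [217.3 253.1] [298.9 183.3]
back -y [307.6 165.2] [380.3 208.4]
base front -y [326.5 253.9] [322.3 285.7]
base back -y [312.1 187.5] [374.8 269. ]
```

View pics/crop2.png

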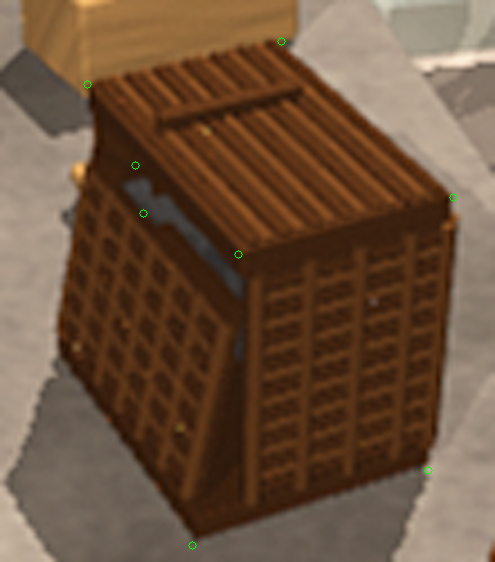

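>>> servo_tool:
  rows: [0, 0, 40, 0, 0, -8, 100, 10, -20, 40, 0, 0, -8, 100, 20, -40, 30, 0, 0, -8, 100, 22, -44, 20, 0, 0, -8, 100, 22, -44, 0, 0, 0, -8, 100, 22, -44, 0, 0, 0, -8, 100, 22, -44, 0, 0, 0, -8, 100, 22, -44, 0, 0, 0, 0, 100, 22, -44, 0, 0, 0, 0, 100, 22, -44, 0, 0, 0, 0, 100, 22, -44, 0, 0, 0, 0, 100, 22, -44, 0, 0, 0, 0, 100]

```text
time: 1.3
ee_pos: [0.4283, 0.2175, 0.3406]
ee_rot: [-0.0, 0.989, 0.149, 0.0]
wrist_force: [0.7, 1.2, 0.2]
opening: 0.091
```

The overlay matches the caddy to within about 2 px: roof corners are on, base corners are slightly low. Caddy pose is about (0.670, 0.1485), yaw 11.5°.

>>> servo_tool:
  rows: [24, -46, 0, 0, 0, 0, 100, 24, -46, 0, 0, 0, 0, 100, 24, -46, 0, 0, 0, 0, 100, 24, -46, 0, 0, 0, 0, 100, 24, -46, 0, 0, 0, 0, 100, 24, -46, 0, 0, 0, 0, 100, 24, -46, 0, 0, 0, 0, 100, 24, -46, 0, 0, 0, 0, 100, 24, -46, 0, 0, 0, 0, 100, 0, -2, 0, 0, 0, 0, 100, 0, 0, 0, 0, 0, 0, 100]

```text
time: 2.4
ee_pos: [0.6359, -0.1823, 0.3398]
ee_rot: [-0.0, 0.989, 0.148, -0.001]
wrist_force: [0.6, 0.2, -0.1]
opening: 0.0913
```

Run:
```python
from bench import sensors, optics
from h import *
s=optics.snapshot("wrist"); np.savez("pics/w1.npz",**s); print(sensors.sense()["ee_pos"],sensors.sense()["ee_rot"],-s["R"].T@s["t"])
print(proj(s,(.6434,-.1994,.085)),proj(s,(.6434,-.1994,.155)))
cv2.imwrite("pics/w1.png",s["img"])
```

```text
[ 0.63567453 -0.18126507  0.33997854] [-3.51750364e-04  9.88840785e-01  1.48974878e-01 -5.14212601e-04] [ 0.61639877 -0.11727451  0.50923855]
[317.8508141  222.48527307] [318.09290291 236.90490358]
```

View pics/w1.png

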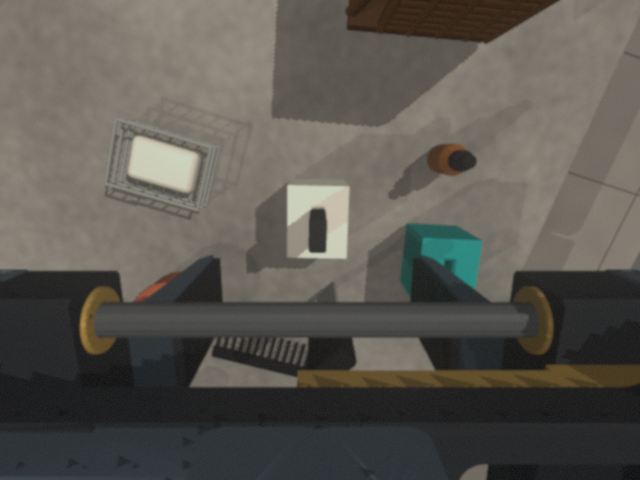

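In the wrist view the stand's top spans (287–349, 185–258), aligned with the tool, with the handle at (318,230). I'll measure both precisely.

Run:
```python
from h import *
s=dict(np.load("pics/w1.npz")); g=cv2.cvtColor(s["img"],cv2.COLOR_BGR2HSV)
m=cv2.inRange(g,(0,0,140),(180,70,255)); z=np.zeros_like(m); z[170:268,275:360]=m[170:268,275:360]
c=max(cv2.findContours(z,cv2.RETR_EXTERNAL,cv2.CHAIN_APPROX_NONE)[0],key=cv2.contourArea)
r=cv2.minAreaRect(cv2.convexHull(c)); P=np.array([ray(s,q,.085) for q in cv2.boxPoints(r)]); print(r,P.mean(0))
for i in range(4):
    d=P[(i+1)%4]-P[i]; print(np.linalg.norm(d).round(4),np.degrees(np.arctan2(d[1],d[0])).round(2))
m=cv2.inRange(g,(0,0,0),(180,255,60)); z[:]=0; z[190:256,292:344]=m[190:256,292:344]
c=max(cv2.findContours(z,cv2.RETR_EXTERNAL,cv2.CHAIN_APPROX_NONE)[0],key=cv2.contourArea); x,y,w,h=cv2.boundingRect(c); print(x,y,w,h,cv2.minAreaRect(c))
for p in [(0.6434,-.1994,.155)]: 
  a=np.radians(17)
  for l in [(.009,.017),(.009,-.017),(-.009,.017),(-.009,-.017)]:
    for zz in (.085,.155): print(zz,proj(s,(p[0]+np.cos(a)*l[0]-np.sin(a)*l[1],p[1]+np.sin(a)*l[0]+np.cos(a)*l[1],zz)).round(1))
```

```text
((317.9999694824219, 221.49996948242188), (61.99999237060547, 74.99998474121094), 0.0) [ 0.64353874 -0.19927876  0.085     ]
0.088 106.12
0.0696 17.2
0.088 -71.6
0.0731 -162.79
310 210 15 41 ((317.0, 230.0), (40.0, 14.0), 90.0)
0.085 [325.8 207.9]
0.155 [327.6 219.7]
0.085 [325.5 236.9]
0.155 [327.2 253.8]
0.085 [310.  207.8]
0.155 [308.8 219.7]
0.085 [310.  236.8]
0.155 [308.8 253.7]
```

>>> servo_tool:
  rows: [8, -18, 0, 0, 0, 0, 100, 0, 0, -40, 0, 0, 0, 100, 0, 0, -40, 0, 0, 0, 100, 0, 0, -40, 0, 0, 0, 100, 0, 0, -30, 0, 0, 0, 100, 0, 0, 0, 0, 0, 0, 100, 0, 0, 0, 0, 0, 0, 100]

```text
time: 3.15
ee_pos: [0.6445, -0.1991, 0.1916]
ee_rot: [0.0, 0.989, 0.15, 0.0]
wrist_force: [-0.2, -0.0, 0.4]
opening: 0.091
```

>>> servo_tool:
  rows: [-1, 0, -40, 0, 0, 0, 100, 0, 0, -30, 0, 0, 0, 100, 0, 0, -10, 0, 0, 0, 100, 0, 0, 0, 0, 0, 0, 50, 0, 0, 0, 0, 0, 0, 20, 0, 0, 0, 0, 0, 0, 5, 0, 0, 0, 0, 0, 0, 5, 0, 0, 0, 0, 0, 0, 5, 0, 0, 0, 0, 0, 0, 5]
  squeeze: 30

```text
time: 4.05
ee_pos: [0.6433, -0.1996, 0.111]
ee_rot: [0.0, 0.989, 0.149, 0.0]
wrist_force: [0.1, 0.6, 0.4]
opening: 0.0457
```

>>> servo_tool:
  rows: [0, 0, 0, 0, 0, 0, 5, 0, 0, 0, 0, 0, 0, 5, 0, 0, 0, 0, 0, 0, 5, 0, 0, 0, 0, 0, 0, 5, 0, 0, 0, 0, 0, 0, 5]

```text
time: 4.55
ee_pos: [0.6431, -0.1995, 0.1105]
ee_rot: [-0.0, 0.989, 0.149, -0.0]
wrist_force: [-0.2, -0.1, -0.4]
opening: 0.018
```

>>> servo_tool:
  rows: [0, 0, 20, 0, 0, 0, 5, 0, 0, 40, 0, 0, 0, 5, 0, 0, 45, 0, 0, 0, 5, 0, 0, 45, 0, 0, 0, 5, 0, 0, 45, 0, 0, 0, 5, 0, 0, 35, 0, 0, 0, 5, 0, 0, 0, 0, 0, 0, 5]

```text
time: 5.25
ee_pos: [0.645, -0.2001, 0.3465]
ee_rot: [0.002, 0.989, 0.149, 0.003]
wrist_force: [0.5, -0.4, -1.1]
opening: 0.0177
```

```bash
cat > g.py <<'E'
from h import *
from scipy.spatial.transform import Rotation as R
C=np.array([.670,.1485,0]); PSI=np.radians(11.5); L=.1055
Rc=R.from_euler('z',PSI)
def tcp(x,z,tilt,y=35.):  # caddy mm tip -> world TCP
    a=np.radians(tilt); tip=C+Rc.apply(np.array([x,y,z])/1e3); return tip+L*Rc.apply([-np.sin(a),0,np.cos(a)])
def state():
    from bench import sensors
    s=sensors.sense(); q=R.from_quat(np.r_[s["ee_rot"][1:],s["ee_rot"][0]]); u=-q.as_matrix()[:,2]
    uc=Rc.inv().apply(u); tip=Rc.inv().apply(s["ee_pos"]-L*u-C)*1e3
    xa=Rc.inv().apply(q.as_matrix()[:,0])
    return dict(t=s["time"],tip=tip.round(1),tilt=np.degrees(np.arctan2(-uc[0],uc[2])).round(2),side=np.degrees(uc[1]).round(2),xa=xa.round(3),F=Rc.inv().apply(s["wrist_force"]).round(2),M=s["torque"].round(2),op=s["opening"],ee=s["ee_pos"].round(4))
E
python3 - <<'E'
from g import *
from bench import optics
print(state())
for a in [(-85,207,40),(-27,138,40),(-17,125,40)]: print(a,tcp(*a).round(4))
print("8deg tilt row",Rc.apply([0,-8,0]), "caddy x",Rc.apply([1,0,0]))
s=optics.snapshot("wrist"); cv2.imwrite("pics/w2.png",s["img"])
E
```

```text
{'t': 5.25, 'tip': array([ -93.3, -337.1,  241. ]), 'tilt': np.float64(0.38), 'side': np.float64(0.23), 'xa': array([0.995, 0.099, 0.006]), 'F': array([ 0.38, -0.47, -1.07]), 'M': array([-0.1 , -0.04, -0.  ]), 'op': 0.017747863652623867, 'ee': array([ 0.645 , -0.2001,  0.3465])}
(-85, 207, 40) [0.5133 0.1523 0.2878]
(-27, 138, 40) [0.5701 0.1639 0.2188]
(-17, 125, 40) [0.5799 0.1659 0.2058]
8deg tilt row [ 1.59494348 -7.83939764  0.        ] caddy x [0.9799247  0.19936793 0.        ]
```

View pics/w2.png

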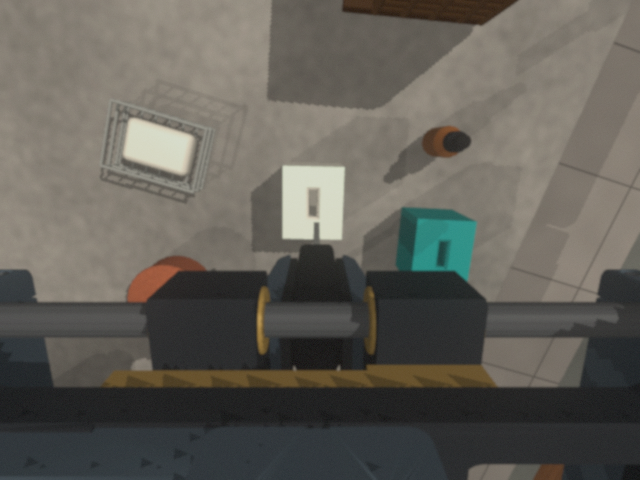

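Blade is held in the gripper with its tip visible at (316,225), and the empty slot is at (314,203). Now I move to the caddy's front while tilting to 40°.

>>> servo_tool:
  rows: [-12, 32, 0, 0, 0, -5.6, 5, -12, 32, 0, 0, 0, 0, 5, -12, 32, 0, 0, 0, 0, 5, -12, 32, 0, 0, 0, 0, 5, -12, 32, 0, 1.0, -4.9, 0, 5, -12, 32, 0, 1.0, -4.9, 0, 5, -12, 32, 0, 1.0, -4.9, 0, 5, -12, 32, 0, 1.0, -4.9, 0, 5, -12, 32, 0, 1.0, -4.9, 0, 5, -12, 32, 0, 1.0, -4.9, 0, 5, -12, 32, 0, 1.0, -4.9, 0, 5, 0, 0, 0, 1.0, -4.9, 0, 5]

```text
time: 6.5
ee_pos: [0.5091, 0.1551, 0.3391]
ee_rot: [-0.035, 0.934, 0.096, 0.341]
wrist_force: [0.0, -0.3, -0.7]
opening: 0.0179
```

Run:
```python
from g import *
print(state())
```

```text
{'t': 6.5, 'tip': array([-88.3,  39. , 258.4]), 'tilt': np.float64(40.11), 'side': np.float64(-0.21), 'xa': array([0.765, 0.003, 0.644]), 'F': array([-0.04, -0.33, -0.73]), 'M': array([-0.2 ,  0.48, -0.01]), 'op': 0.01792073983144096, 'ee': array([0.5091, 0.1551, 0.3391])}
```

>>> servo_tool:
  rows: [1, -4, -30, 0, 0, 0, 5, 0, 0, -33, 0, 0, 0, 5, 13, 2.7, 0, 0, 0, 0, 5, 0, 0, 0, 0, 0, 0, 5, 0, 0, 0, 0, 0, 0, 5]

```text
time: 7.0
ee_pos: [0.5243, 0.1517, 0.286]
ee_rot: [-0.033, 0.936, 0.094, 0.336]
wrist_force: [-0.5, -1.2, -0.3]
opening: 0.0176
```

Run:
```python
from g import *
from bench import optics
print(state())
for n in ("wrist","scene"):
    s=optics.snapshot(n); np.savez(f"pics/{n}3.npz",**s)
    st=state(); 
    if n=="wrist": a=s["img"]
    else:
        W=lambda l:C+Rc.apply(np.array(l)/1e3)
        im=cv2.resize(s["img"][160:300,270:380],None,fx=4,fy=4,interpolation=cv2.INTER_CUBIC)
        for l in [tuple(st["tip"]),(-51,35,151),(-56,35,188),(-56,-110,208),(-56,110,208)]:
            p=proj(s,W(l)); cv2.circle(im,(int((p[0]-269.5)*4),int((p[1]-159.5)*4)),4,(0,255,0),1)
o=np.zeros((560,800,3),np.uint8); o[:,:440]=im[:560]; b=cv2.resize(a[0:380,200:440],(360,560)); o[:,440:]=b
cv2.imwrite("pics/c3.png",o)
```

```text
{'t': 7.0, 'tip': array([-75.1,  32. , 204.6]), 'tilt': np.float64(39.51), 'side': np.float64(0.07), 'xa': array([0.772, 0.001, 0.636]), 'F': array([-0.77, -1.05, -0.33]), 'M': array([-0.24,  0.58, -0.02]), 'op': 0.017633898162546846, 'ee': array([0.5243, 0.1517, 0.286 ])}
```

View pics/c3.png

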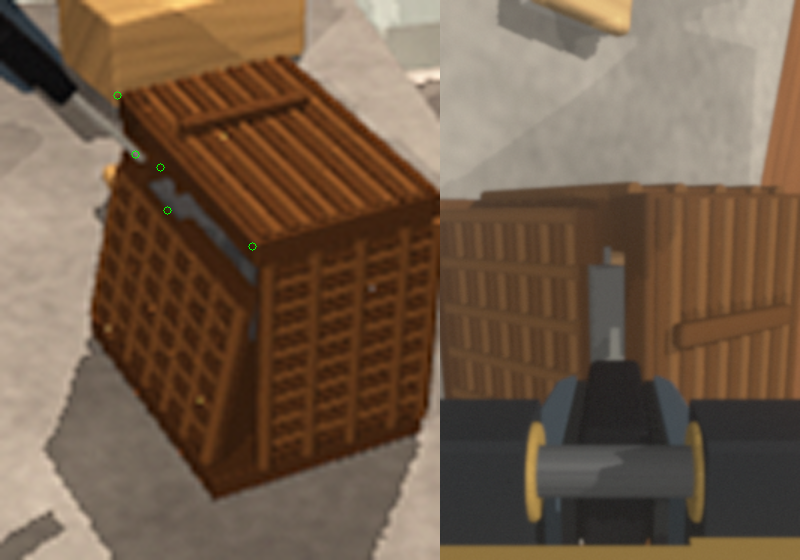

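The scene crop shows the tip at (143,158), in front of the gap and below the eave line. The wrist crop shows the blade lined up with the slot beside the rib's line.

>>> servo_tool:
  rows: [-0.6, 3, -8, 0, 0, 0, 5, 0, 0, 0, 0, 0, 0, 5, 0, 0, 0, 0, 0, 0, 5]

```text
time: 7.4
ee_pos: [0.5217, 0.1548, 0.2817]
ee_rot: [-0.032, 0.938, 0.095, 0.333]
wrist_force: [-1.3, 0.1, -1.8]
opening: 0.0178
```

Run:
```python
from g import *
print(state())
```

```text
{'t': 7.4, 'tip': array([-77.5,  35.5, 199.8]), 'tilt': np.float64(39.12), 'side': np.float64(0.14), 'xa': array([0.776, 0.001, 0.631]), 'F': array([-1.26,  0.4 , -1.76]), 'M': array([-0.19,  0.54,  0.01]), 'op': 0.017773615051289972, 'ee': array([0.5217, 0.1548, 0.2817])}
```

Run:
```python
from bench import sensors
s=sensors.sense(); print(s["qpos"].round(3),s["qvel"].round(3))
```

```text
[ 0.268 -0.192  2.349 -0.148  0.306  0.192] [-0.002 -0.001  0.     0.001  0.003 -0.002]
```

Joint 5 sits at its limit (0.31), so 40° is too much lean here. I'll ease to about 30°, then collect data for a small planar arm model.

>>> servo_tool:
  rows: [0, 0, 5, -0.9, 4.5, 0, 5, 0, 0, 0, -0.9, 4.5, 0, 5, 0, 0, 0, 0, 0, 0, 5, 0, 0, 0, 0, 0, 0, 5]

```text
time: 7.8
ee_pos: [0.5218, 0.1546, 0.2861]
ee_rot: [-0.025, 0.961, 0.097, 0.258]
wrist_force: [0.5, 0.1, -0.7]
opening: 0.018
```

Run:
```python
from g import *
from bench import sensors
from scipy.optimize import least_squares
s=sensors.sense(); print(state(), s["qpos"].round(4),s["qvel"].round(3))
np.save("q.npy",s["qpos"])
q=s["qpos"]
D=[([.3794,1.7347,1.0285],np.hypot(.2026,.6697),.2134),([-.192,2.349,.306],np.hypot(.5217,.1548),.2817),(q[[1,2,4]],np.hypot(*s["ee_pos"][:2]),s["ee_pos"][2])]
def fk(p,q):
    L1,L2,h,d=p; f=q[0]+q[1]; t=f+q[2]
    return np.array([L1*np.sin(q[0])+L2*np.sin(f)+d*np.sin(t), h+L1*np.cos(q[0])+L2*np.cos(f)+d*np.cos(t)])
r=least_squares(lambda p:np.concatenate([fk(p,a)-[x,z] for a,x,z in D]),[.45,.45,.3,.3]); print(r.x,(r.fun*1e3).round(1)); np.save("arm.npy",r.x)
def q5(x,z,tilt):
    X=tcp(x,z,tilt); v=least_squares(lambda a: np.r_[fk(r.x,[a[0],a[1],np.pi-np.radians(tilt)*.98-a[0]-a[1]])-[np.hypot(*X[:2]),X[2]]],[0,2.2]).x
    return np.pi-np.radians(tilt)-v.sum(), v
for a in [(-77,190,35),(-60,170,35),(-35,140,35),(-25,125,35),(-50,125,35),(-80,125,35),(-100,125,30),(-65,180,30),(-25,125,30),(-80,125,30),(-60,125,40),(-25,125,40)]: print(a,q5(*a)[0].round(3),q5(*a)[1].round(2))
```

```text
{'t': 7.8, 'tip': array([-91.3,  35.3, 194.7]), 'tilt': np.float64(30.0), 'side': np.float64(0.13), 'xa': array([0.866, 0.001, 0.5  ]), 'F': array([ 0.49, -0.04, -0.65]), 'M': array([-0.11,  0.46, -0.01]), 'op': 0.017982403289157792, 'ee': array([0.5218, 0.1546, 0.2861])} [ 0.2613 -0.1622  2.2667 -0.0663  0.5153  0.1096] [ 0.002 -0.003  0.023 -0.004 -0.005  0.003]
[0.55146445 0.5792089  0.26864448 0.26766135] [ 0.1  0.4  1.1 -0.5 -1.2  0.1]
(-77, 190, 35) 0.383 [-0.16  2.3 ]
(-60, 170, 35) 0.332 [-0.09  2.29]
(-35, 140, 35) 0.261 [-0.    2.27]
(-25, 125, 35) 0.228 [0.04 2.27]
(-50, 125, 35) 0.227 [-0.01  2.31]
(-80, 125, 35) 0.229 [-0.06  2.36]
(-100, 125, 30) 0.357 [-0.08  2.34]
(-65, 180, 30) 0.475 [-0.09  2.23]
(-25, 125, 30) 0.355 [0.06 2.2 ]
(-80, 125, 30) 0.354 [-0.04  2.3 ]
(-60, 125, 40) 0.095 [-0.04  2.39]
(-25, 125, 40) 0.094 [0.02 2.32]
```

The model fits to about 1 mm. At catch depth the arm allows about 32° of lean, so I use 31°, inside the allowed 25–45°, and stage the tip at the gap entrance.

>>> servo_tool:
  rows: [13, 2.7, -5, 0.2, -1, 0, 5, 13.5, 2.7, -5.5, 0, 0, 0, 5, 0, 0, 0, 0, 0, 0, 5, 0, 0, 0, 0, 0, 0, 5]

```text
time: 8.2
ee_pos: [0.5473, 0.1599, 0.2749]
ee_rot: [-0.025, 0.959, 0.097, 0.265]
wrist_force: [-0.4, 0.8, -1.7]
opening: 0.0181
```

Run:
```python
from g import *
from bench import sensors,optics
print(state(), sensors.sense()["qpos"].round(3))
st=state(); s=optics.snapshot("scene"); np.savez("pics/s4.npz",**s)
W=lambda l:C+Rc.apply(np.array(l)/1e3)
im=cv2.resize(s["img"][170:250,280:360],None,fx=7,fy=7,interpolation=cv2.INTER_CUBIC)
for l in [tuple(st["tip"]),(-51,35,151),(-56,35,188),(-56,-110,208),(-56,110,208)]:
    p=proj(s,W(l)); cv2.circle(im,(int((p[0]-279.5)*7),int((p[1]-169.5)*7)),4,(0,255,0),1)
cv2.imwrite("pics/c4.png",im)
```

```text
{'t': 8.2, 'tip': array([-63.8,  35.3, 184.4]), 'tilt': np.float64(30.87), 'side': np.float64(0.14), 'xa': array([0.858, 0.001, 0.513]), 'F': array([-0.19,  0.87, -1.66]), 'M': array([-0.18,  0.4 ,  0.03]), 'op': 0.018085512810337434, 'ee': array([0.5473, 0.1599, 0.2749])} [ 0.258 -0.098  2.238 -0.072  0.464  0.113]
```

View pics/c4.png

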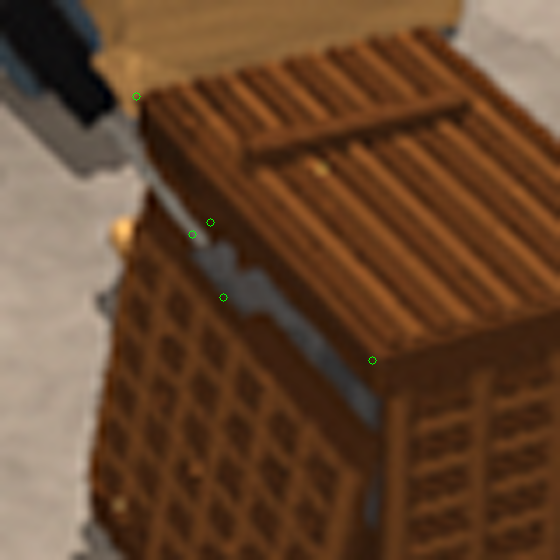

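The blade tip is at about (205,241) in the crop, just at the notch opening and consistent with the computed tip once half the blade width is counted. Now inserting along the blade axis.

>>> servo_tool:
  rows: [4, 0.8, -6.9, 0, 0, 0, 5, 4, 0.8, -6.9, 0, 0, 0, 5, 4, 0.8, -6.9, 0, 0, 0, 5, 4, 0.8, -6.9, 0, 0, 0, 5, 4, 0.8, -6.9, 0, 0, 0, 5, 0, 0, 0, 0, 0, 0, 5, 0, 0, 0, 0, 0, 0, 5]

```text
time: 8.95
ee_pos: [0.5681, 0.1641, 0.2407]
ee_rot: [-0.025, 0.959, 0.097, 0.265]
wrist_force: [0.0, 0.4, -0.9]
opening: 0.018
```

Run:
```python
from g import *
from bench import sensors,optics
print(state(), sensors.sense()["qpos"].round(3))
```

```text
{'t': 8.95, 'tip': array([-42.6,  35.3, 150.1]), 'tilt': np.float64(30.85), 'side': np.float64(0.13), 'xa': array([0.858, 0.001, 0.513]), 'F': array([ 0.12,  0.41, -0.94]), 'M': array([-0.1 ,  0.43, -0.03]), 'op': 0.018038118130216104, 'ee': array([0.5681, 0.1641, 0.2407])} [ 0.256 -0.005  2.224 -0.081  0.386  0.121]
```

>>> servo_tool:
  rows: [3, 0.6, -5.1, 0, 0, 0, 5, 3, 0.6, -5.1, 0, 0, 0, 5, 0, 0, 0, 0, 0, 0, 5, 0, 0, 0, 0, 0, 0, 5]

```text
time: 9.35
ee_pos: [0.5741, 0.1653, 0.2306]
ee_rot: [-0.025, 0.959, 0.097, 0.265]
wrist_force: [-0.3, -0.4, -0.6]
opening: 0.0179
```

>>> servo_tool:
  rows: [1.2, 0.3, -2, 0, 0, 0, 5, 0, 0, 0, 0, 0, 0, 5, 0, 0, 0, 0, 0, 0, 5]

```text
time: 9.65
ee_pos: [0.5755, 0.1656, 0.2291]
ee_rot: [-0.026, 0.959, 0.097, 0.265]
wrist_force: [-0.1, 0.0, 0.5]
opening: 0.0181
```

>>> servo_tool:
  rows: [1.2, 0.2, -2, 0, 0, 0, 5, 0, 0, 0, 0, 0, 0, 5, 0, 0, 0, 0, 0, 0, 5]

```text
time: 9.95
ee_pos: [0.5767, 0.1658, 0.227]
ee_rot: [-0.026, 0.959, 0.097, 0.265]
wrist_force: [0.6, 0.2, 1.4]
opening: 0.0179
```

>>> servo_tool:
  rows: [1.2, 0.2, -2, 0, 0, 0, 5, 0, 0, 0, 0, 0, 0, 5, 0, 0, 0, 0, 0, 0, 5]

```text
time: 10.25
ee_pos: [0.5778, 0.166, 0.2249]
ee_rot: [-0.026, 0.959, 0.097, 0.265]
wrist_force: [0.4, 0.4, 2.4]
opening: 0.0176
```

Run:
```python
from g import *
from bench import sensors,optics
print(state(), sensors.sense()["qpos"].round(3))
```

```text
{'t': 10.25, 'tip': array([-32.6,  35.3, 134.4]), 'tilt': np.float64(30.9), 'side': np.float64(0.13), 'xa': array([0.858, 0.001, 0.514]), 'F': array([0.43, 0.34, 2.44]), 'M': array([-0.09,  0.17, -0.  ]), 'op': 0.01759585061389351, 'ee': array([0.5778, 0.166 , 0.2249])} [ 0.254  0.038  2.216 -0.087  0.351  0.127]
```

>>> servo_tool:
  rows: [1.2, 0.2, -2, 0, 0, 0, 5, 1.2, 0.2, -2, 0, 0, 0, 5, 1.2, 0.2, -2, 0, 0, 0, 5, 0, 0, 0, 0, 0, 0, 5, 0, 0, 0, 0, 0, 0, 5]

```text
time: 10.75
ee_pos: [0.5815, 0.1666, 0.2189]
ee_rot: [-0.025, 0.959, 0.097, 0.265]
wrist_force: [-1.2, -0.1, 2.4]
opening: 0.018
```

>>> servo_tool:
  rows: [1.2, 0.2, -2, 0, 0, 0, 5, 0, 0, 0, 0, 0, 0, 5, 0, 0, 0, 0, 0, 0, 5]

```text
time: 11.05
ee_pos: [0.5827, 0.1668, 0.217]
ee_rot: [-0.026, 0.959, 0.097, 0.265]
wrist_force: [-1.3, 0.1, 2.5]
opening: 0.018
```

Run:
```python
from g import *
from bench import sensors,optics
print(state(), sensors.sense()["qpos"].round(3))
```

```text
{'t': 11.05, 'tip': array([-27.7,  35.1, 126.5]), 'tilt': np.float64(30.92), 'side': np.float64(0.13), 'xa': array([0.858, 0.001, 0.514]), 'F': array([-1.3 ,  0.37,  2.51]), 'M': array([-0.09, -0.02,  0.03]), 'op': 0.01804143736778828, 'ee': array([0.5827, 0.1668, 0.217 ])} [ 0.253  0.059  2.211 -0.09   0.334  0.129]
```

Catch is about 12–13 mm down. Now pull straight to the front at constant height.

>>> servo_tool:
  rows: [-2.9, -0.6, 0, 0, 0, 0, 5, -2.9, -0.6, 0, 0, 0, 0, 5, -2.9, -0.6, 0, 0, 0, 0, 5, 0, 0, 0, 0, 0, 0, 5]

```text
time: 11.45
ee_pos: [0.5737, 0.165, 0.2171]
ee_rot: [-0.026, 0.959, 0.097, 0.265]
wrist_force: [1.2, 0.7, 4.1]
opening: 0.0176
```

>>> servo_tool:
  rows: [-2.9, -0.6, 0, 0, 0, 0, 5, 0, 0, 0, 0, 0, 0, 5]

```text
time: 11.65
ee_pos: [0.5707, 0.1644, 0.2169]
ee_rot: [-0.025, 0.959, 0.097, 0.265]
wrist_force: [2.3, 1.2, 3.3]
opening: 0.018
```

Run:
```python
from g import *
from bench import sensors,optics
print(state(), sensors.sense()["qpos"].round(3))
s=optics.snapshot("scene"); np.savez("pics/s5.npz",**s)
o=np.hstack([cv2.resize(i[170:280,280:370],None,fx=4.4,fy=5,interpolation=cv2.INTER_CUBIC) for i in (dict(np.load("pics/s4.npz"))["img"],s["img"])])
cv2.imwrite("pics/c5.png",o)
```

```text
{'t': 11.65, 'tip': array([-39.9,  35.1, 126.4]), 'tilt': np.float64(30.9), 'side': np.float64(0.13), 'xa': array([0.858, 0.001, 0.514]), 'F': array([2.48, 0.73, 3.32]), 'M': array([ 0.09, -0.79,  0.03]), 'op': 0.01796680073981259, 'ee': array([0.5707, 0.1644, 0.2169])} [ 0.255  0.038  2.233 -0.092  0.333  0.132]
```

View pics/c5.png

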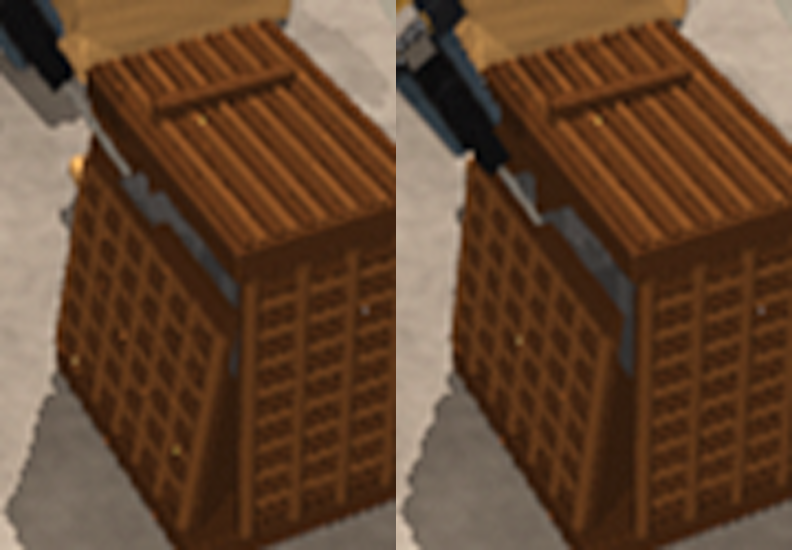

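The right-hand crop shows the flap moved out compared with the left, with the gap by its side edge widened. Continuing to pull.

>>> servo_tool:
  rows: [-3, -0.6, 0, 0, 0, 0, 5, -3, -0.6, 0, 0, 0, 0, 5, -3, -0.6, 0, 0, 0, 0, 5, -3, -0.6, 0, 0, 0, 0, 5]

```text
time: 12.1
ee_pos: [0.5581, 0.1618, 0.2163]
ee_rot: [-0.025, 0.959, 0.097, 0.264]
wrist_force: [-0.7, 0.1, 1.5]
opening: 0.018
```

>>> servo_tool:
  rows: [-4, -0.8, 0, 0, 0, 0, 5, -4, -0.8, 0, 0, 0, 0, 5, -4, -0.8, 0, 0, 0, 0, 5, -4, -0.8, 0, 0, 0, 0, 5, -4, -0.8, 0, 0, 0, 0, 5, -4, -0.8, 0, 0, 0, 0, 5, -4, -0.8, 0, 0, 0, 0, 5, -4, -0.8, 0, 0, 0, 0, 5, -4, -0.8, 0, 0, 0, 0, 5, -4, -0.8, 0, 0, 0, 0, 5, 0, 0, 0, 0, 0, 0, 5]

```text
time: 13.2
ee_pos: [0.5184, 0.1539, 0.2167]
ee_rot: [-0.025, 0.959, 0.097, 0.265]
wrist_force: [0.5, -0.3, -1.8]
opening: 0.0179
```

Run:
```python
from g import *
from bench import sensors,optics
print(state(), sensors.sense()["qpos"].round(3))
s=optics.snapshot("scene"); np.savez("pics/s6.npz",**s)
cv2.imwrite("pics/c6.png",cv2.resize(s["img"][150:310,230:400],None,fx=3.5,fy=3.5,interpolation=cv2.INTER_CUBIC))
```

```text
{'t': 13.2, 'tip': array([-93.3,  35.3, 126.2]), 'tilt': np.float64(30.88), 'side': np.float64(0.13), 'xa': array([0.858, 0.001, 0.513]), 'F': array([ 0.39, -0.35, -1.8 ]), 'M': array([-0.2 ,  0.46, -0.05]), 'op': 0.017927023076939965, 'ee': array([0.5184, 0.1539, 0.2167])} [ 0.262 -0.059  2.329 -0.103  0.335  0.15 ]
```

View pics/c6.png

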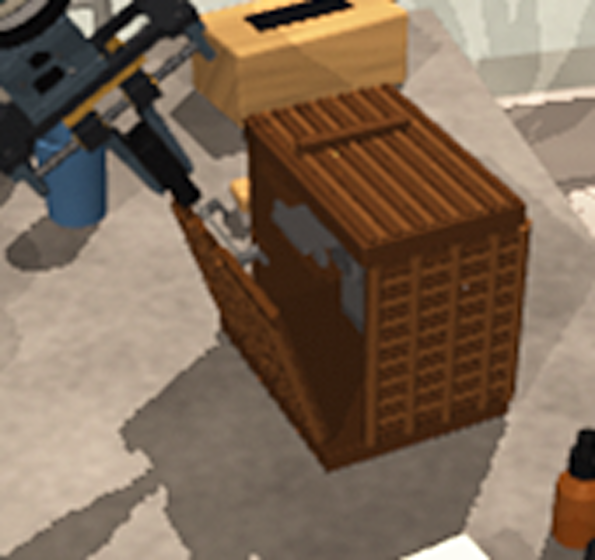

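The flap has swung well out in front and is falling. I wait for it to drop, then withdraw.

>>> servo_tool:
  rows: [0, 0, 0, 0, 0, 0, 5, 0, 0, 0, 0, 0, 0, 5, 0, 0, 0, 0, 0, 0, 5, 0, 0, 0, 0, 0, 0, 5, 0, 0, 0, 0, 0, 0, 5, 0, 0, 0, 0, 0, 0, 5, 0, 0, 0, 0, 0, 0, 5, 0, 0, 0, 0, 0, 0, 5, 0, 0, 0, 0, 0, 0, 5, 0, 0, 0, 0, 0, 0, 5]

```text
time: 14.25
ee_pos: [0.5189, 0.154, 0.2168]
ee_rot: [-0.025, 0.959, 0.097, 0.265]
wrist_force: [0.1, -0.3, -1.1]
opening: 0.0181
```

>>> servo_tool:
  rows: [-4, -0.8, 20, 0, 0, 0, 5, -4, -0.8, 30, 0, 0, 0, 5, 0, 0, 40, 0, 0, 0, 5, 0, 0, 40, -1.0, 5, 0, 5, 0, 0, 0, -1.0, 5, 0, 5, 0, 0, 0, -1.0, 5, 0, 5, 0, 0, 0, -1.0, 5, 0, 5, 0, 0, 0, -1.0, 5, 0, 5, 0, 0, 0, -1.0, 5, 5.6, 5, 0, 0, 0, 0, 0, 0, 5, 0, 0, 0, 0, 0, 0, 5]

```text
time: 15.35
ee_pos: [0.5111, 0.1523, 0.3464]
ee_rot: [-0.002, 0.989, 0.148, 0.003]
wrist_force: [-0.0, 0.1, -2.2]
opening: 0.018
```

Run:
```python
from g import *
from bench import sensors,optics
st=sensors.sense(); print(state(), st["qpos"].round(3),st["ee_rot"].round(4))
s=optics.snapshot("scene"); np.savez("pics/s7.npz",**s)
W=lambda l:C+Rc.apply(np.array(l)/1e3)
for l in [(-225,-102,28),(-225,102,28)]: print(proj(s,W(l)))
# slot centre from the wrist view w2 is only in PNG; pose target
import math
u=-R.from_quat(np.r_[st["ee_rot"][1:],st["ee_rot"][0]]).as_matrix()[:,2]; print("u world",u.round(4))
cv2.imwrite("pics/c7.png",cv2.resize(s["img"][130:330,190:410],None,fx=3,fy=3,interpolation=cv2.INTER_CUBIC))
```

```text
{'t': 15.35, 'tip': array([-154.3,   35.9,  240.9]), 'tilt': np.float64(0.37), 'side': np.float64(-0.23), 'xa': array([0.995, 0.095, 0.007]), 'F': array([ 0.  ,  0.05, -2.16]), 'M': array([-0.07,  0.01, -0.03]), 'op': 0.017953127699413603, 'ee': array([0.5111, 0.1523, 0.3464])} [ 0.244 -0.034  1.968  0.004  1.201 -0.054] [-0.0022  0.989   0.1475  0.0031]
[273.61337145 291.1305189 ]
[250.12652593 249.31500189]
u world [-0.0055 -0.0053  1.    ]
```

View pics/c7.png

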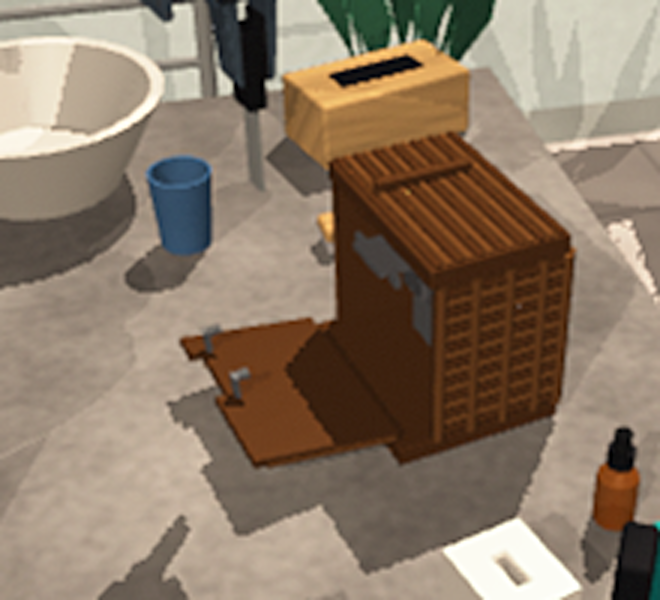

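Flap is lying fully open in front (edge at (185,345)–(258,465) in the crop), and the blade is clear. Back to the stand.

>>> servo_tool:
  rows: [12, -32, 0, -0.3, 0.3, 0, 5, 12, -32, 0, 0, 0, 0, 5, 12, -32, 0, 0, 0, 0, 5, 12, -32, 0, 0, 0, 0, 5, 12, -32, 0, 0, 0, 0, 5, 12, -32, 0, 0, 0, 0, 5, 12, -32, 0, 0, 0, 0, 5, 12, -32, 0, 0, 0, 0, 5, 12, -32, 0, 0, 0, 0, 5, 12, -32, 0, 0, 0, 0, 5, 12, -32, 0, 0, 0, 0, 5, 0, 0, 0, 0, 0, 0, 5]

```text
time: 16.6
ee_pos: [0.6432, -0.2025, 0.3468]
ee_rot: [0.001, 0.989, 0.147, 0.0]
wrist_force: [-0.3, 0.5, -0.8]
opening: 0.0176
```

>>> servo_tool:
  rows: [0, 0, 0, 0, 0, 0, 5]

```text
time: 16.7
ee_pos: [0.6424, -0.1998, 0.3467]
ee_rot: [0.0, 0.989, 0.148, -0.0]
wrist_force: [-0.3, 0.2, -1.4]
opening: 0.0174
```

Run:
```python
from g import *
from bench import sensors,optics
st=sensors.sense(); u=-R.from_quat(np.r_[st["ee_rot"][1:],st["ee_rot"][0]]).as_matrix()[:,2]
print(st["ee_pos"].round(4),st["ee_rot"].round(4),u.round(4))
s=optics.snapshot("wrist"); np.savez("pics/w8.npz",**s)
g=s["img"].min(2); c0=proj(s,(.6435,-.1993,.085)); print(c0)
x,y=map(int,c0); w=g[y-24:y+25,x-15:x+16]
m=(w<150).astype(np.uint8); n,l,a,c=cv2.connectedComponentsWithStats(m)
for i in range(1,n):
    if a[i,4]>8: b=a[i]; q=np.array([b[0]+b[2]/2-.5+x-15,b[1]+b[3]/2-.5+y-24]); print(b,q,ray(s,q,.085).round(4))
print(w[::3,::2])
```

```text
[ 0.6424 -0.1998  0.3467] [ 1.000e-04  9.890e-01  1.477e-01 -3.000e-04] [5.e-04 4.e-04 1.e+00]
[316.93845985 205.16529393]
[ 11  10  10  28 269] [316.5 204.5] [ 0.6428 -0.1987  0.085 ]
[13 41  5  8 38] [316.  225.5] [ 0.6495 -0.2226  0.085 ]
[[200 202 201 201 202 200 200 198 201 200 201 201 200 202 200 201]
 [200 201 201 201 202 200 200 200 201 202 201 200 201 201 201 202]
 [200 200 201 200 198 198 198 200 198 200 199 199 200 200 199 201]
 [201 200 200 200 191 169 161 162 161 159 154 173 198 200 200 201]
 [200 200 202 200 192 166 133 125 125 125 138 175 200 200 199 200]
 [199 201 199 200 192 166 130 124 124 123 140 176 200 200 200 201]
 [200 201 199 198 191 166 131 125 125 120 143 176 198 199 200 201]
 [199 200 199 200 191 167 132 125 125 124 145 176 198 199 199 200]
 [199 197 198 199 192 167 130 123 122 121 142 178 198 199 200 199]
 [200 200 201 199 190 165 114 104 103 108 144 180 200 200 200 200]
 [199 200 199 199 192 164 111  98  97 107 145 178 198 201 199 201]
 [200 198 200 199 192 163 110  97  98 107 145 180 201 197 198 199]
 [196 199 198 197 193 171 136 124 117 121 155 180 198 199 199 200]
 [199 199 198 198 195 190 186 183 181 181 170 186 198 197 199 199]
 [198 199 198 198 198 197 170 114 112 160 197 199 198 197 198 199]
 [196 197 196 199 197 197 165 102 100 157 195 197 199 197 199 198]
 [196 197 197 198 198 195 165  97  96 154 196 197 196 199 196 199]]
```

>>> servo_tool:
  rows: [0.6, 0.5, 0, 0, 0, 0, 5, 0, 0, -40, 0, 0, 0, 5, 0, 0, -40, 0, 0, 0, 5, 0, 0, -40, 0, 0, 0, 5, 0, 0, -27, 0, 0, 0, 5, 0, 0, 0, 0, 0, 0, 5, 0, 0, 0, 0, 0, 0, 5]

```text
time: 17.45
ee_pos: [0.6438, -0.1986, 0.2008]
ee_rot: [0.0, 0.989, 0.149, -0.0]
wrist_force: [0.5, -0.6, -0.1]
opening: 0.0178
```

>>> servo_tool:
  rows: [0, 0, -5, 0, 0, 0, 5, 0, 0, -5, 0, 0, 0, 5, 0, 0, -5, 0, 0, 0, 5, 0, 0, 0, 0, 0, 0, 5]

```text
time: 17.85
ee_pos: [0.6433, -0.1991, 0.1844]
ee_rot: [-0.0, 0.989, 0.149, -0.001]
wrist_force: [-0.1, 0.0, -1.5]
opening: 0.0174
```

>>> servo_tool:
  rows: [0, 0, -10, 0, 0, 0, 5, 0, 0, -12, 0, 0, 0, 5, 0, 0, -12, 0, 0, 0, 5, 0, 0, -12, 0, 0, 0, 5, 0, 0, -12, 0, 0, 0, 5, 0, 0, -10, 0, 0, 0, 5, 0, 0, 0, 0, 0, 0, 5, 0, 0, 0, 0, 0, 0, 5]

```text
time: 18.65
ee_pos: [0.6436, -0.1991, 0.1168]
ee_rot: [-0.0, 0.989, 0.149, -0.001]
wrist_force: [-0.8, 0.8, -0.3]
opening: 0.0177
```

>>> servo_tool:
  rows: [0, 0, -2, 0, 0, 0, 5, 0, 0, -2, 0, 0, 0, 5, 0, 0, 0, 0, 0, 0, 5, 0, 0, 0, 0, 0, 0, 5]

```text
time: 19.05
ee_pos: [0.6436, -0.1992, 0.113]
ee_rot: [0.0, 0.989, 0.149, -0.0]
wrist_force: [-0.4, -0.2, -1.5]
opening: 0.0178
```

>>> servo_tool:
  rows: [0, 0, -1.5, 0, 0, 0, 5, 0, 0, 0, 0, 0, 0, 5, 0, 0, 0, 0, 0, 0, 5]

```text
time: 19.35
ee_pos: [0.6435, -0.1991, 0.1113]
ee_rot: [-0.0, 0.989, 0.149, -0.001]
wrist_force: [-0.3, 0.3, -0.4]
opening: 0.0182
```

>>> servo_tool:
  rows: [0, 0, -1, 0, 0, 0, 5, 0, 0, 0, 0, 0, 0, 5, 0, 0, 0, 0, 0, 0, 5]

```text
time: 19.65
ee_pos: [0.6436, -0.1992, 0.1105]
ee_rot: [0.0, 0.989, 0.149, -0.001]
wrist_force: [-0.6, -0.7, 1.9]
opening: 0.018
```

Shoulder is seated, with contact force at the same height as the original grasp. Release and retreat.

>>> servo_tool:
  rows: [0, 0, 0, 0, 0, 0, 25, 0, 0, 0, 0, 0, 0, 30, 0, 0, 0, 0, 0, 0, 50, 0, 0, 0, 0, 0, 0, 60, 0, 0, 0, 0, 0, 0, 60, 0, 0, 0, 0, 0, 0, 60, 0, 0, 0, 0, 0, 0, 60]

```text
time: 20.35
ee_pos: [0.6435, -0.1991, 0.1103]
ee_rot: [-0.0, 0.989, 0.149, -0.001]
wrist_force: [-0.3, 0.3, -0.4]
opening: 0.055
```

>>> servo_tool:
  rows: [0, 0, 20, 0, 0, 0, 60, 0, 0, 30, 0, 0, 0, 60, 0, 0, 40, 0, 0, 0, 60, 0, 0, 40, 0, 0, 0, 60, 0, 0, 40, 0, 0, 0, 60, -30, 0, 30, 0, 0, 0, 60, -40, 0, 0, 0, 0, 0, 60, -40, 0, 0, 0, 0, 0, 60, -40, 0, 0, 0, 0, 0, 60, 0, 0, 0, 0, 0, 0, 60, 0, 0, 0, 0, 0, 0, 60]

```text
time: 21.45
ee_pos: [0.4933, -0.1993, 0.3109]
ee_rot: [0.0, 0.989, 0.148, -0.0]
wrist_force: [0.0, -0.1, 1.1]
opening: 0.055
```

Run:
```python
from bench import sensors,optics
from h import *
st=sensors.sense(); print(st["ee_pos"],st["wrist_force"],st["opening"])
s=optics.snapshot("scene"); t=optics.snapshot("top"); a=dict(np.load("pics/scene0.npz"))["img"]
o=np.zeros((600,800,3),np.uint8)
o[:360,:480]=cv2.resize(s["img"],(480,360))
o[360:600,:320]=cv2.resize(t["img"],(320,240))
o[:300,480:760]=cv2.resize(s["img"][285:360,325:395],(280,300)); o[300:600,480:760]=cv2.resize(a[285:360,325:395],(280,300))
cv2.imwrite("pics/f.png",o)
```

```text
[ 0.49333768 -0.19926805  0.31086597] [ 0.04526245 -0.0508256   1.08475109] 0.05496374828882711
```

View pics/f.png

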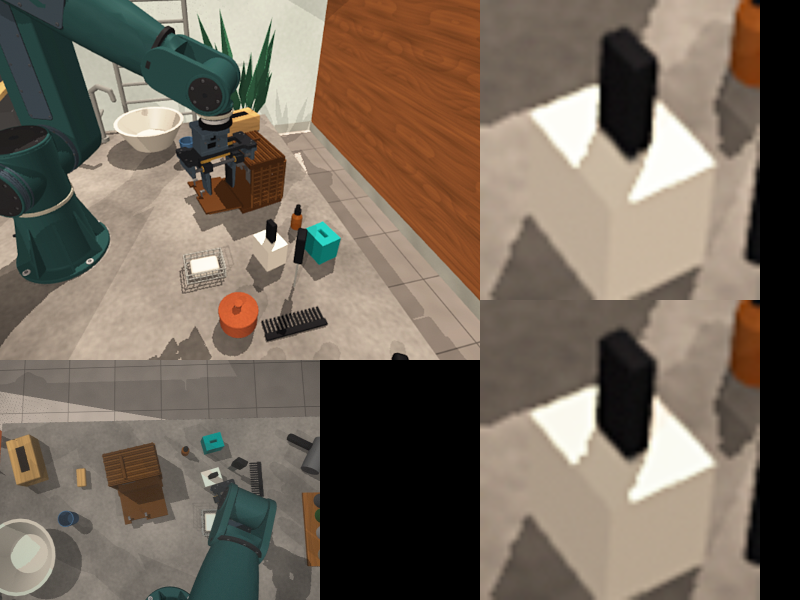

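The final picture shows the blade upright and seated as at the start (the two right-hand crops match). The flap lies open and the other items look unmoved. The gripper is free in the air.

```bash
python3 -c "
from bench import ctrl
print(ctrl.hand_in())"
```

```text
the job is handed in; nothing more can be done
None
```

The job is done and handed in at about 21.5 s of the 54 s. I took the blade from the white stand, leaned it 31° and slipped it in through the notch. It pressed the catch about 12–13 mm down and held it there while it drew the flap out until the flap fell fully open. Then I put the blade back in its stand and let go.

**Last checks:**
- **Blade:** the shoulder met the stand at TCP height 0.1105 m, the same as at the first grasp. The before and after crops of the stand match.
- **Flap:** it lies fully open in the pictures.
- **Other things on the counter:** those in view look unmoved by eye. The arm hid the soap cage in the top view, but the scene view shows it.
- **Gripper:** it is clear of everything. The wrist-force reading was about 1 N, close to its noise.

**What did not go as planned:**
- **Lean angle:** I first tried 40° outside the caddy. Joint 5 then rested at its lower limit, reading 0.306 against the stated 0.31 (the stated figure may be rounded). I backed off to about 31°, still within the allowed 25–45°.
- **Catch depth:** I worked this out from the contact height and the tool's travel. The force reading was somewhat lower than the spring data predicts at that depth, but the flap came free.

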